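Read the tag in the sloping magazine with the contact reader

ROBOT

A 6-joint arm with a two-finger parallel gripper is mounted at the origin on the work surface. World frame = base frame: x ahead of the robot, y to its left, z up, the work surface at z = 0. Lengths are in m, angles in rad, forces in N, time in s.
With the tool pointing down it reaches from about 0.3 to 0.875 m from the base axis. Payload 6.4 kg.
Tool frame: the origin (TCP) lies midway between the tips of the shut fingers; the grasp point (between the pads) lies 19 mm behind it; z points along the fingers, y is the line along which they close (so a half turn about z gives the same grasp; the last joint's range is limited). The gripper opens to 85 mm and grips with 20 to 120 N. Pads are 22 mm wide; open, the fingers measure 114 mm over their backs; the gripper's body (76 mm by 85 mm) begins 54 mm behind the grasp point. The pads swing forward as they close: fully open they stand 13 mm farther back than shut.
Start: joints at [0.988, 0.181, 1.607, -0, 1.354, -0.206], TCP at [0.212, 0.535, 0.231] pointing down, gripper open.
Joint ranges: [-2.99, 2.99], [-0.89, 2.07], [0.3, 2.58], [-1.14, 4.28], [0, 2.63], [-3.12, 3.12]. Speed limits (rad/s): [2.57, 2.57, 3.01, 3.14, 3.14, 3.14].

INTERFACE

Orientations are given as a unit quaternion [w, x, y, z].
In Python, from bench import get_obs, camera, hand_in gives the robot as it stands.
- The arm moves only by the tool carry_out, never from a script. Its argument "plan" is a list that holds one entry, the list of rows, each a list of 7 numbers: the shift along the world's x, y, z in m, then the turn, a rotation vector about the world's x, y, z in rad, then the opening, from 0 (shut) to 1 (fully open). In form: [[[x, y, z, rx, ry, rz, hand], ...]]. A call has exactly 5 rows; each row is the pose to reach, as a shift and turn from the pose commanded when the call began; what a row does not reach only later rows make up. A row lasts 1/12 s, in which the tool goes at most 41.7 mm and 7.16 degrees, less where a joint would pass 70% of its speed; a pose out of reach is approached as far as the arm can. A call with a gripper value outside its range is refused whole. The fingers move at their own pace and stop on an object; the grip force is fixed at half the most. Time passes only in rows, so rows that repeat a pose let the fingers close, or fill a call up. It gives the time, the measured TCP pose, the force, the opening and the grip force at its end, in the units of the state.
- get_obs(): the state, without advancing time (a new reading comes with each control period).
- camera(name): name is "side" or "top"; returns a dict with "pixels" (400x640x3 uint8, red, green, blue), "z_map" (400x640 float32, m along the optical axis (not along the pixel's ray), 0 where there is no reading), "camera_matrix" (3x3 intrinsics, pixels), "cam_to_world" (4x4, takes a point from camera to world coordinates). Camera axes: x right, y up, looking along -z (the intrinsics and any distortion apply to the point x, -y, -z); pixel columns grow to the right and rows downward; lengths in m; the calibration is good to about 2 mm. A picture is of the moment at which its call begins.
- hand_in(): hands the job in; it is judged then, once.
The state is a dict: "time_s": time; "q": joint angles; "dq": joint speeds; "joint_efforts": joint torques, N m; "eef_pos": TCP position; "eef_rot": TCP orientation; "wrist_force": force on the tool from outside, world axes, zero at the start; "torque": the same for the moment, N m; "opening": opening from 0.0 (shut) to 1.0 (fully open); "grasp_force": force on a finger pad.
Only numpy, scipy, OpenCV 4.12 (cv2) and the standard library are available. Lean on these libraries where they do the work, as an engineer would, in place of code of your own. Each camera call takes 0.05 s, during which the arm holds its last target. There are 200 camera calls.

TASK

Take the contact reader (the wand with the square grip) out of its fork in the tool rack, put its nose down the well of the sloping magazine and press it gently and squarely onto the middle of the tag, so that the sprung nose is pushed in about halfway, and hold it still there for about two seconds. How deep the tag lies in the well depends on the stock and must be felt. Then hang the reader upright in the same fork it came from, its collar resting on the fork, and let go, without disturbing the screwdriver, the bottle or the white moulded part.

Things in the scene. Friction and masses are not known exactly. Their poses are not given: they have to be found in the camera images.
- wand: Contact reader: straight grey wand 182 mm long, 0.35 kg, hanging by its collar in either fork. Origin on its axis at the collar's underside; z from nose to grip (up when hanging). Square grip 36 x 36 mm, z = 8 to 80 mm, flats facing x and y; black collar 62 x 62 mm, z = 0 to 8; round neck 24 mm wide below; black round nose 32 mm wide, z = -66 to -100.
- tip (a point): Centre of the flat end face of the reader's sprung nose, 100 mm below the wand origin when the nose is out; moves with the nose.
- nose (a joint): How far the nose is pushed into the reader, m: 0 fully out, 0.012 fully in. Spring: 1.6 N to start it moving, 6.4 N at half travel (6 mm), 11 N fully in.
- rack: Fixed tool rack, base 150 x 300 mm; origin at the centre of its underside, z up. Two forks at y = +75 and -75 mm, open to -x: upper faces at z = 140 mm, 10 mm thick, slot 40 mm wide, tines from x = -54 to the back wall at 58 mm. A lip 5 mm high on the tine ends (x = -52 to -44): raise a collar over it to pass out in front. Collars hang about x = 0.
- magazine: Fixed grey wedge-shaped magazine, base 200 x 160 mm, 167 mm high at the back. Origin on the table below the centre of the sloping face, z up; the slope faces -x and up.
- face: The magazine's sloping face, 180 x 150 mm, tilted 35 degrees from level. Origin at its centre, 115 mm above the table; z = outward normal, y level. In its middle a square well 60 x 60 mm; down in it, parallel to the face, a stiff plate with the paper bar tag, centred under the origin, 8 to 34 mm below the face (different each time, not reported).
- driver: Bystander: round black electric screwdriver hanging in the other fork of the rack by a 62 mm collar; round body 44 mm diameter up to 88 mm above its origin (the collar's underside), bit 95 mm down.
- bottle: Bystander: clear water bottle, 64 mm diameter, 180 mm high, origin at the underside.
- part: Bystander: loose white moulded plastic disc, 60 mm diameter, 12 mm thick with a 25 mm high hub, origin at the centre of its underside.
Things that resemble listed ones, but are neither listed nor needed, are in the scene too. What is shaped like the wand but purple or yellow is not meant.

How it is judged:
On the way:
1. the held reader's nose is pressed squarely on the middle of the tag (within 11 mm and 8 degrees), pushed in 2.5 to 10 mm, and held still for 1 s (x of tip in the frame of face between -0.011 and 0.011 m and y of tip in the frame of face between -0.011 and 0.011 m and z of tip in the frame of face below -0.003 m and angle between the z axis of wand and the z axis of face, either way round below 0.14 rad and value of joint nose between 0.0025 and 0.01 m and contact force between wand and magazine above 1 N and contact force between the fingers and wand above 2 N and linear speed of wand below 0.015 m/s and angular speed of wand below 0.15 rad/s), for 1 s.
At the end, for the whole second after the job is handed in: The reader hangs upright (within 4.5 degrees), at rest and released, in the fork it started in, its collar resting on the tines, within 12 mm of where it hung at the start (distance of wand from where it was at the start of the episode below 0.012 m and angle between wand's own z axis and vertical below 0.08 rad and linear speed of wand below 0.02 m/s and contact force between wand and rack above 1 N and contact force between wand and the fingers below 0.1 N); the robot touches nothing.
It fails at once if the reader is pressed on the magazine with more than 30 N (contact force between wand and magazine above 30 N).
It fails at once if the screwdriver is shifted by more than 15 mm (distance of driver from where it was at the start of the episode above 0.015 m).
It fails at once if the bottle is shifted by more than 30 mm or tipped (distance of bottle from where it was at the start of the episode above 0.03 m or angle between bottle's own z axis and vertical above 0.3 rad).
It fails at once if the white moulded part is shifted by more than 30 mm (distance of part from where it was at the start of the episode above 0.03 m).
It also fails if it takes over 59 s, if anything falls off the work surface, if the arm or the gripper's body presses on something with over 40 N, if the wrist force passes 120 N, or if a joint passes its speed limit or range.

## Working session

There is one attempt and no reset: what is moved stays moved. The work goes in short steps, Python scripts to look and compute and a tool call to move; the robot and the scene stay as the last step left them, time stands still between calls to the robot, and variables do not carry over. Pictures are saved under pics/ and viewed, at most 10 in all, crops included, and the job is handed in when it is done.

Besides the shell and the picture viewer there is one more tool, called after ">>>" as name([rows], argument=value, ...), one row to a line, values as JSON. carry_out: Moves the arm, as the interface text tells. Its arguments: {"type":"object","properties":{"plan":{"type":"array","items":{"type":"array","items":{"type":"array","items":{"type":"number"}}}}},"required":["plan"]}

```bash
ls; mkdir -p pics
python3 - <<'E'
from bench import *
import cv2,numpy as np
print(get_obs())
for n in("side","top"):
    c=camera(n); np.savez(n+"0.npz",**c)
    cv2.imwrite(f"pics/{n}0.png",c["pixels"][:,:,::-1]); print(n,c["camera_matrix"].tolist(),np.round(c["cam_to_world"],4).tolist(),(c["z_map"]>0).mean())
E
```

```text
pics
{'time_s': 0.0, 'q': array([ 9.87715174e-01,  1.81549223e-01,  1.60801128e+00, -6.95252575e-06,
        1.35381710e+00, -2.06335317e-01]), 'dq': array([-3.22076008e-04,  1.33927626e-03,  2.81056054e-05,  7.71714382e-04,
        3.45282294e-04,  5.65620879e-04]), 'joint_efforts': array([ 6.54951054e-04, -4.44876087e+01, -3.51332688e+01, -2.99909898e-04,
        9.18939302e-03, -7.72417916e-07]), 'eef_pos': array([0.21122974, 0.53419335, 0.23037798]), 'eef_rot': array([-3.40058762e-04,  1.87260032e-01,  9.82309973e-01, -8.25157973e-04]), 'wrist_force': array([0.55803612, 0.08066727, 0.64928316]), 'torque': array([-0.05710741, -0.00972965,  0.02212741]), 'grasp_force': 0.0, 'opening': 1.0012254204124924}
side [[510.6365224262837, 0.0, 314.1677099485141], [0.0, 510.6365224262837, 194.23266090227588], [0.0, 0.0, 1.0]] [[0.9964, 0.0703, -0.048, 0.5674], [-0.0846, 0.7588, -0.6459, -0.7567], [-0.009, 0.6476, 0.762, 1.0028], [0.0, 0.0, 0.0, 1.0]] 0.9959453125
top [[516.6425160513957, 0.0, 320.29259158162455], [0.0, 516.6425160513957, 203.63435523072548], [0.0, 0.0, 1.0]] [[-0.0137, 0.9862, -0.1647, 0.4148], [-0.9998, -0.0159, -0.012, 0.0044], [-0.0144, 0.1645, 0.9863, 1.4047], [0.0, 0.0, 0.0, 1.0]] 0.996140625
```

View pics/side0.png

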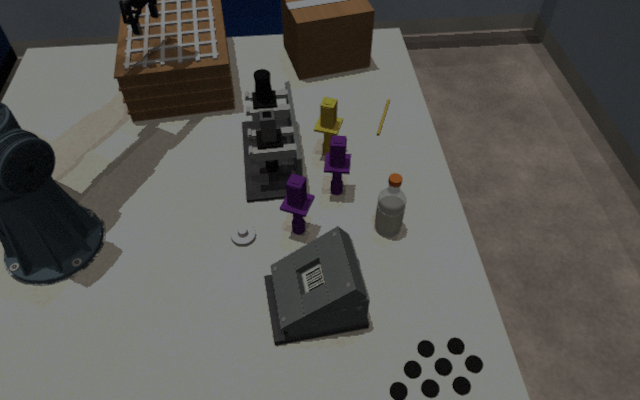

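View pics/top0.png

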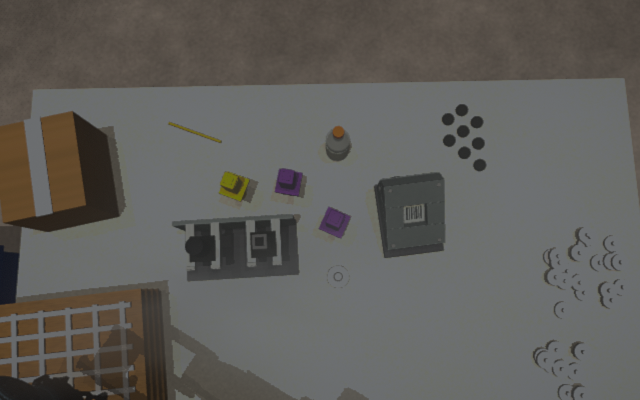

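Candidates for the reader are grey with a square grip in the near fork (top 262,242; side 267,125), purple (top 288,180 and 334,222) and yellow (top 233,184). The round black one (top 196,247) is the driver. The grey one hanging in the fork fits the description. I'll confirm it with a crop and measure.

```bash
cat > h.py <<'E'
import numpy as np,cv2
def load(n): return dict(np.load(n+".npz"))
def pts(c):
    "world point of every pixel, from the depth map"
    K,T=c["camera_matrix"],c["cam_to_world"]; z=c["z_map"]; v,u=np.mgrid[:400,:640]
    p=np.stack([(u-K[0,2])/K[0,0]*z,-(v-K[1,2])/K[1,1]*z,-z],-1)
    return p@T[:3,:3].T+T[:3,3]
E
python3 - <<'E'
from h import *
t=load("top0");s=load("side0")
a=cv2.resize(t["pixels"][205:290,165:310],None,fx=5,fy=5,interpolation=2)[:,:,::-1]
b=cv2.resize(s["pixels"][60:205,235:310],None,fx=3,fy=3,interpolation=2)[:,:,::-1]
h=max(a.shape[0],b.shape[0]); im=np.zeros((h,a.shape[1]+230,3),np.uint8)
b=b[:, :230];im[:a.shape[0],:a.shape[1]]=a; im[:b.shape[0],a.shape[1]:a.shape[1]+b.shape[1]]=b
im=np.clip(im.astype(float)*1.8,0,255).astype(np.uint8)
cv2.imwrite("pics/crop.png",cv2.resize(im,None,fx=.82,fy=.82))
P=pts(t);Q=pts(s)
print("grip z",P[236:248:3,254:272:3,2].round(3))
def rect(m,name):
    p=P[m][:,:2]; print(name,len(p),cv2.minAreaRect((p*1000).astype(np.float32)),P[m][:,2].mean().round(4),p.mean(0).round(4))
V,U=np.mgrid[:400,:640]
box=lambda u0,u1,v0,v1:(U>=u0)&(U<=u1)&(V>=v0)&(V<=v1)
Z=P[...,2]
r=box(165,305,205,285)
rect(r&(Z>.131)&(Z<.146),"tines+")
rect(r&(Z>.012)&(Z<.035),"base")
w=box(244,285,222,265)
for lo,hi in((.15-.006,.156),(.2,.24)): rect(w&(Z>lo)&(Z<hi),f"wand {lo}")
d=box(180,214,230,268); rect(d&(Z>.2),"driver")
# magazine face
m=box(375,450,170,260)&(Z>.03)
p=P[m];
n0=np.array([0,0,1]);
for k in range(8):
    c=np.median(p,0); A=np.c_[p[:,:2],np.ones(len(p))]; f=np.linalg.lstsq(A,p[:,2],rcond=None)[0]; e=abs(A@f-p[:,2]); p=p[e<max(.003,np.percentile(e,90))]
n=np.r_[-f[:2],1];n/=np.linalg.norm(n);print("face n",n,np.degrees(np.arccos(n[2])),len(p),"z range",p[:,2].min(),p[:,2].max(),"fit",f)
tag=box(400,430,200,228); d=(P-p.mean(0))@n; print(d[200:229:2,398:432:2].round(3))
print("hist z magazine base", cv2.minAreaRect((P[box(370,455,165,262)&(Z>.008)][:,:2]*1000).astype(np.float32)))
for n_,b_ in(("bottle",box(322,354,122,160)),("part",box(322,352,262,292))): rect(b_&(Z>.006),n_)
E
```

```text
grip z [[0.222 0.227 0.216 0.22  0.217 0.168]
 [0.225 0.219 0.22  0.224 0.22  0.178]
 [0.22  0.223 0.22  0.225 0.225 0.17 ]
 [0.222 0.221 0.224 0.218 0.218 0.183]]
tines+ 1821 ((533.9644165039062, 236.91586303710938), (124.69605255126953, 299.2449035644531), 2.6712729930877686) 0.1404 [0.5489 0.2319]
base 1745 ((524.6613159179688, 234.8853759765625), (147.3538055419922, 299.1222839355469), 2.9296672344207764) 0.0149 [0.5096 0.2187]
wand 0.144 401 ((528.748779296875, 160.48768615722656), (103.98800659179688, 83.48764038085938), 2.061192035675049) 0.1482 [0.52   0.1557]
wand 0.2 264 ((527.5996704101562, 161.31283569335938), (35.969703674316406, 37.83219909667969), 3.0563302040100098) 0.2197 [0.5267 0.1597]
driver 290 ((479.636474609375, 164.70895385742188), (343.3023681640625, 41.35016632080078), 74.83391571044922) 0.2411 [0.5172 0.3045]
face n [-0.56901594 -0.06300801  0.81990905] 34.924309577768334 2233 z range 0.061899709725620866 0.1687622057569742 fit [ 0.69399885  0.07684756 -0.28209189]
[[ 0.000e+00 -1.000e-03 -1.000e-03 -1.000e-03  3.000e-03 -2.000e-03
  -1.000e-03  0.000e+00 -
[... 2505 characters left out ...]
e-03 -3.000e-03  2.000e-03 -0.000e+00 -2.000e-03  0.000e+00
   1.000e-03  0.000e+00 -5.000e-03  0.000e+00 -1.000e-03]
 [-4.000e-03  1.000e-03  0.000e+00 -1.000e-03 -0.000e+00  1.000e-03
  -1.000e-03 -0.000e+00 -3.000e-03 -1.000e-03  0.000e+00  1.000e-03
   2.000e-03 -2.000e-03  0.000e+00  3.000e-03  0.000e+00]]
hist z magazine base ((590.13037109375, -170.03260803222656), (245.18675231933594, 429.71197509765625), 15.435446739196777)
bottle 715 ((647.576171875, -25.34466552734375), (84.087890625, 466.3981018066406), 89.19141387939453) 0.1203 [ 0.7853 -0.0259]
part 397 ((449.1593933105469, -21.116226196289062), (76.28929138183594, 70.85059356689453), 6.152837753295898) 0.0173 [ 0.4499 -0.0224]
```

View pics/crop.png

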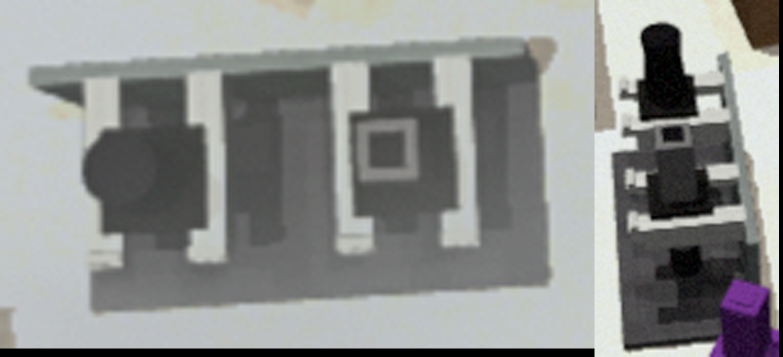

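The crop shows the grey square-gripped reader in the near fork at (388,150) and the round driver in the other fork at (120,170). Both match the description: the wand is at about (0.528, 0.160) with its top at 0.220, as expected. Next I'll measure the face centre and the obstacles.

Run:
```python
from h import *
t=load("top0");s=load("side0")
V,U=np.mgrid[:400,:640]
n=np.array([-.569,-.063,.820]);n/=np.linalg.norm(n)
az=np.arctan2(n[1],n[0])+np.pi; ey=np.array([-np.sin(az),np.cos(az),0]); ex=np.cross(ey,n)
for nm,c,b in(("top",t,(370,452,168,262)),("side",s,(262,372,225,342))):
    P=pts(c); m=(U>b[0])&(U<b[1])&(V>b[2])&(V<b[3])&(P[...,2]>.05)
    c0=np.array([.57,-.2,0]); c0[2]=.69399885*c0[0]+.07684756*c0[1]-.28209189
    d=(P-c0)@n; f=m&(abs(d)<.005)
    q=np.c_[(P[f]-c0)@ex,(P[f]-c0)@ey]
    print(nm,"plane median off",np.median(d[f]),cv2.minAreaRect((q*1000).astype(np.float32)))
    r=cv2.minAreaRect((q*1000).astype(np.float32))[0]; C=c0+ex*r[0]/1000+ey*r[1]/1000; print(" centre",C.round(4))
    # bright paper
    g=cv2.cvtColor(c["pixels"],cv2.COLOR_RGB2GRAY); w=m&(g>110)&(d<-.006)&(d>-.04)
    print(" paper n",w.sum(),"centre in face",((P[w]-C)@np.c_[ex,ey,n]).mean(0).round(4), "range",np.ptp((P[w]-C)@np.c_[ex,ey],axis=0))
print("ex",ex,"ey",ey,"az",az)
P=pts(t)
hsv=cv2.cvtColor(t["pixels"],cv2.COLOR_RGB2HSV)
for nm,lo,hi in(("purple",(130,80,30),(160,255,255)),("yellow",(22,150,60),(35,255,255))):
    k,l,st,ce=cv2.connectedComponentsWithStats(cv2.inRange(hsv,lo,hi))
    for i in range(1,k):
        if st[i,4]>150: p=P[l==i]; print(nm,ce[i].round(),np.median(p,0).round(3),p[:,2].max().round(3))
print("back wall max z",np.percentile(P[212:225,210:295,2],99))
```

```text
top plane median off 6.072327736180558e-05 ((30.11487579345703, -20.32843017578125), (184.71092224121094, 151.01234436035156), 0.046961911022663116)
 centre [ 0.5968 -0.2175  0.1154]<stdin>:15: RuntimeWarning: Mean of empty slice.
  ret = um.true_divide(
Traceback (most recent call last):
ValueError: zero-size array to reduction operation maximum which has no identity
```

Run:
```python
from h import *
t=load("top0");s=load("side0")
V,U=np.mgrid[:400,:640]
n=np.array([-.569,-.063,.820]);n/=np.linalg.norm(n)
az=np.arctan2(n[1],n[0])+np.pi; ey=np.array([-np.sin(az),np.cos(az),0]); ex=np.cross(ey,n)
C=np.array([.5968,-.2175,.1154])
for nm,c,b in(("top",t,(370,452,168,262)),("side",s,(262,372,225,342))):
    P=pts(c); m=(U>b[0])&(U<b[1])&(V>b[2])&(V<b[3])&(P[...,2]>.05)
    q=(P-C)@np.c_[ex,ey,n]; f=m&(abs(q[...,2])<.006)
    r=cv2.minAreaRect((q[f][:,:2]*1000).astype(np.float32)); print(nm,"off",np.median(q[f][:,2]).round(4),r)
    g=cv2.cvtColor(c["pixels"],cv2.COLOR_RGB2GRAY).astype(int); i=m&(abs(q[...,0])<.045)&(abs(q[...,1])<.045)
    th=(np.percentile(g[i],2)+np.percentile(g[i],99))/2; w=i&(g>th)
    print(" paper",w.sum(),th,q[w].mean(0).round(4),q[w].min(0).round(3),q[w].max(0).round(3))
print("ex",ex.round(4),"ey",ey.round(4),"n",n.round(4),"az",az)
P=pts(t)
hsv=cv2.cvtColor(t["pixels"],cv2.COLOR_RGB2HSV)
for nm,lo,hi in(("purple",(130,60,20),(165,255,255)),("yellow",(22,130,40),(35,255,255))):
    k,l,st,ce=cv2.connectedComponentsWithStats(cv2.inRange(hsv,lo,hi))
    for i in range(1,k):
        if st[i,4]>100: p=P[l==i]; print(nm,ce[i].round(),np.median(p,0).round(3),p.min(0).round(3),p.max(0).round(3))
print("back wall max z",np.percentile(P[212:225,210:295,2],99))
```

```text
top off 0.0 ((-0.03995513916015625, -0.119964599609375), (184.7109375, 151.2814178466797), 0.046961914747953415)
 paper 256 79.0 [-0.0037 -0.0004 -0.0164] [-0.029 -0.028 -0.023] [0.023 0.031 0.003]
side off 0.0002 ((-0.9901351928710938, -1.506439208984375), (152.2824249267578, 183.07550048828125), 89.76009368896484)
 paper 320 75.5 [-0.006   0.0039 -0.0168] [-0.033 -0.039 -0.021] [0.02  0.03  0.002]
ex [0.815  0.0902 0.5724] ey [-0.11    0.9939  0.    ] n [-0.569  -0.063   0.8199] az 0.11027141872390134
purple [288. 181.] [0.682 0.099 0.112] [0.415 0.004 0.101] [0.723 0.136 1.405]
purple [334. 222.] [ 0.579 -0.013  0.112] [ 0.415 -0.052  0.102] [0.622 0.024 1.405]
yellow [194. 132.] [0.859 0.373 0.008] [ 0.415  0.004 -0.   ] [0.889 0.446 1.405]
yellow [233. 185.] [0.673 0.237 0.113] [0.415 0.004 0.1  ] [0.715 0.279 1.405]
back wall max z 0.1456502964662579
```

>>> carry_out([
  [[0.02, -0.02, 0.03, 0, 0, 0.1, 1], [0.05, -0.05, 0.06, 0, 0, 0.2, 1], [0.08, -0.08, 0.08, 0, 0, 0.3, 1], [0.11, -0.11, 0.09, 0, 0, 0.4, 1], [0.14, -0.14, 0.09, 0, 0, 0.428, 1]],
])

```text
time_s: 0.52
eef_pos: [0.3407, 0.4064, 0.3225]
eef_rot: [0.002, -0.029, 1.0, 0.001]
wrist_force: [0.1, 0.3, -0.3]
opening: 1.001
grasp_force: 0.0
```

>>> carry_out([
  [[0.023, -0.033, 0, 0, 0, 0, 1], [0.046, -0.066, 0, 0, 0, 0, 1], [0.07, -0.1, 0, 0, 0, 0, 1], [0.093, -0.133, 0, 0, 0, 0, 1], [0.11, -0.155, 0, 0, 0, 0, 1]],
])

```text
time_s: 0.93
eef_pos: [0.4506, 0.2488, 0.3195]
eef_rot: [-0.0, -0.025, 1.0, -0.0]
wrist_force: [0.2, 1.1, -0.3]
opening: 0.998
grasp_force: 0.0
```

>>> carry_out([
  [[0.023, -0.033, 0, 0, 0, 0, 1], [0.045, -0.055, 0, 0, 0, 0, 1], [0.066, -0.08, -0.01, 0, 0, 0, 1], [0.066, -0.08, -0.03, 0, 0, 0, 1], [0.066, -0.08, -0.03, 0, 0, 0, 1]],
])

```text
time_s: 1.35
eef_pos: [0.5143, 0.1699, 0.2855]
eef_rot: [-0.004, -0.024, 1.0, -0.0]
wrist_force: [-1.3, -0.0, -0.8]
opening: 0.999
grasp_force: 0.0
```

>>> carry_out([
  [[0, 0, 0, 0, 0, 0, 1], [0, 0, 0, 0, 0, 0, 1], [0, 0, 0, 0, 0, 0, 1], [0, 0, 0, 0, 0, 0, 1], [0, 0, 0, 0, 0, 0, 1]],
])

```text
time_s: 1.77
eef_pos: [0.5154, 0.1726, 0.2909]
eef_rot: [0.001, -0.026, 1.0, 0.0]
wrist_force: [0.3, 0.3, 0.7]
opening: 0.997
grasp_force: 0.0
```

Run:
```python
from bench import *
import cv2,numpy as np
o=get_obs();print(o["eef_pos"],o["eef_rot"],o["q"])
c=camera("side"); np.savez("side1.npz",**c)
cv2.imwrite("pics/s1.png",cv2.resize(c["pixels"][20:210,180:360,::-1],None,fx=3,fy=3))
```

```text
[0.51541236 0.17257108 0.29085172] [ 7.99292745e-04 -2.62797995e-02  9.99654305e-01  5.49169858e-05] [ 1.04635782e-01  6.38481802e-02  1.61593561e+00 -1.57248225e-05
  1.46020658e+00 -1.51872449e+00]
```

View pics/s1.png

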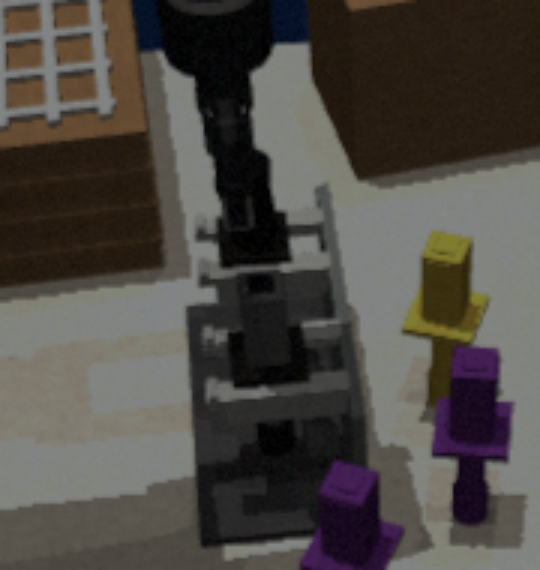

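The picture shows the open gripper above the rack at about crop (230,150), with the reader's grip still untouched at (262,315). Measured against the reader, I need +12 mm in x and -12 mm in y, then straight down.

>>> carry_out([
  [[0.0124, -0.0123, 0, 0, 0, 0, 1], [0.0124, -0.0123, 0, 0, 0, 0, 1], [0.0124, -0.0123, -0.02, 0, 0, 0, 1], [0.0124, -0.0123, -0.045, 0, 0, 0, 1], [0.0124, -0.0123, -0.065, 0, 0, 0, 1]],
])

```text
time_s: 2.23
eef_pos: [0.5275, 0.1598, 0.224]
eef_rot: [0.0, -0.026, 1.0, 0.0]
wrist_force: [0.5, -0.9, -0.9]
opening: 0.999
grasp_force: 0.0
```

>>> carry_out([
  [[0, 0, -0.02, 0, 0, 0, 1], [0, 0, -0.04, 0, 0, 0, 1], [0, 0, -0.054, 0, 0, 0, 1], [0, 0, -0.054, 0, 0, 0, 1], [0, 0, -0.054, 0, 0, 0, 1]],
])

```text
time_s: 2.65
eef_pos: [0.5272, 0.1598, 0.1705]
eef_rot: [-0.001, -0.026, 1.0, 0.0]
wrist_force: [0.9, -0.6, -0.1]
opening: 1.0
grasp_force: 0.0
```

Now close on the grip.

>>> carry_out([
  [[0, 0, 0, 0, 0, 0, 0.6], [0, 0, 0, 0, 0, 0, 0.4], [0, 0, 0, 0, 0, 0, 0.2], [0, 0, 0, 0, 0, 0, 0.0], [0, 0, 0, 0, 0, 0, 0.0]],
])

```text
time_s: 3.07
eef_pos: [0.5286, 0.1598, 0.1721]
eef_rot: [0.001, -0.026, 1.0, 0.0]
wrist_force: [-0.2, 1.7, 6.1]
opening: 0.412
grasp_force: 61.1
```

>>> carry_out([
  [[0, 0, 0, 0, 0, 0, 0], [0, 0, 0, 0, 0, 0, 0], [0, 0, 0, 0, 0, 0, 0], [0, 0, 0, 0, 0, 0, 0], [0, 0, 0, 0, 0, 0, 0]],
])

```text
time_s: 3.48
eef_pos: [0.5286, 0.1598, 0.1721]
eef_rot: [0.001, -0.026, 1.0, 0.0]
wrist_force: [-0.0, 0.8, 5.6]
opening: 0.41
grasp_force: 61.1
```

>>> carry_out([
  [[0, 0, 0.01, 0, 0, 0, 0], [0, 0, 0.02, 0, 0, 0, 0], [0, 0, 0.025, 0, 0, 0, 0], [0, 0, 0.025, 0, 0, 0, 0], [0, 0, 0.025, 0, 0, 0, 0]],
])

```text
time_s: 3.9
eef_pos: [0.5279, 0.1594, 0.1961]
eef_rot: [0.0, -0.026, 1.0, -0.0]
wrist_force: [-0.1, 0.1, -5.3]
opening: 0.412
grasp_force: 60.5
```

Run:
```python
from bench import *
import numpy as np
o=get_obs();print(o["eef_pos"],o["wrist_force"],o["q"])
a=np.load("side0.npz");c=camera("side");np.savez("side2.npz",**c)
```

```text
[0.52792587 0.15944676 0.19612313] [-0.06797297  0.05238268 -5.31720315] [ 7.81141745e-02  1.62471417e-01  1.70207121e+00 -1.18013459e-04
  1.27651669e+00 -1.54379751e+00]
```

The lift worked. Next I'll move out in front of the fork, then around.

>>> carry_out([
  [[-0.02, -0.001, 0, 0, 0, 0, 0], [-0.045, -0.002, 0, 0, 0, 0, 0], [-0.07, -0.0035, 0, 0, 0, 0, 0], [-0.1, -0.005, 0, 0, 0, 0, 0], [-0.125, -0.006, 0, 0, 0, 0, 0]],
])

```text
time_s: 4.37
eef_pos: [0.4004, 0.1533, 0.1948]
eef_rot: [-0.001, -0.026, 1.0, -0.0]
wrist_force: [-0.6, 0.3, -4.5]
opening: 0.413
grasp_force: 60.8
```

>>> carry_out([
  [[-0.005, -0.005, 0.03, 0, 0, 0, 0], [0, -0.02, 0.06, 0, 0, 0.02, 0], [0, -0.045, 0.085, 0, 0, 0.04, 0], [0, -0.075, 0.1, 0, 0, 0.058, 0], [0, -0.11, 0.105, 0, 0, 0.058, 0]],
])

```text
time_s: 4.78
eef_pos: [0.4036, 0.0431, 0.3038]
eef_rot: [0.002, -0.056, 0.998, -0.0]
wrist_force: [1.1, -0.9, -4.3]
opening: 0.413
grasp_force: 61.7
```

>>> carry_out([
  [[0, -0.035, 0, 0, 0, 0, 0], [0, -0.07, 0, 0, 0, 0, 0], [0, -0.105, 0, 0, 0, 0, 0], [0.0, -0.14, 0, 0, 0, 0, 0], [0.0, -0.17, 0, 0, 0, 0, 0]],
])

```text
time_s: 5.2
eef_pos: [0.4021, -0.1285, 0.3004]
eef_rot: [-0.0, -0.054, 0.999, -0.0]
wrist_force: [-0.2, 2.1, -3.8]
opening: 0.414
grasp_force: 61.7
```

>>> carry_out([
  [[0, -0.03, 0, 0.013, -0.121, 0, 0], [0, -0.055, 0, 0.0265, -0.242, 0, 0], [0.01, -0.08, 0, 0.04, -0.364, 0, 0], [0.02, -0.095, 0, 0.0535, -0.485, 0, 0], [0.03, -0.1, 0, 0.067, -0.607, 0, 0]],
])

```text
time_s: 5.62
eef_pos: [0.4324, -0.2296, 0.3014]
eef_rot: [0.303, -0.051, 0.952, 0.014]
wrist_force: [-0.1, 1.6, -5.0]
opening: 0.415
grasp_force: 61.8
```

>>> carry_out([
  [[0, 0, 0, 0, 0, 0, 0], [0, 0, 0, 0, 0, 0, 0], [0, 0, 0, 0, 0, 0, 0], [0, 0, 0, 0, 0, 0, 0], [0, 0, 0, 0, 0, 0, 0]],
])

```text
time_s: 6.03
eef_pos: [0.4334, -0.2257, 0.3015]
eef_rot: [0.3, -0.054, 0.952, 0.017]
wrist_force: [0.1, 0.4, -4.3]
opening: 0.415
grasp_force: 61.9
```

```bash
cat >> h.py <<'E'
n=np.array([-.569,-.063,.820]);n/=np.linalg.norm(n)
az=np.arctan2(n[1],n[0])+np.pi; ey=np.array([-np.sin(az),np.cos(az),0]); ex=np.cross(ey,n)
C=np.array([.5965,-.2183,.1151]); F=np.c_[ex,ey,n]
def report():
    from bench import get_obs
    from scipy.spatial.transform import Rotation as R
    o=get_obs(); r=R.from_quat(o["eef_rot"],scalar_first=True).as_matrix(); Tt=r[:,2]; tip=o["eef_pos"]+.132*Tt
    print("pos",o["eef_pos"].round(4),"tip in face",((tip-C)@F).round(4),"axis in face",(-Tt@F).round(3),"y",(r[:,1]@F).round(3),"F face",(o["wrist_force"]@F).round(2),"tq",o["torque"].round(2))
    print("dq to tip 30mm above:",(C+.162*n-o["eef_pos"]).round(4))
    print("turn (world) to square:",np.cross(-Tt,n).round(4), "q",o["q"].round(2))
E
python3 - <<'E'
from h import *
from bench import *
report()
for k in("side","top"):
    c=camera(k);np.savez(k+"3.npz",**c)
a=load("side3")["pixels"][150:350,220:420,::-1]; b=load("top3")["pixels"][150:290,300:460,::-1]
im=np.hstack([cv2.resize(a,(400,400)),cv2.resize(b,(400,350))[:400] if 0 else cv2.copyMakeBorder(cv2.resize(b,(400,350)),0,50,0,0,0)])
cv2.imwrite("pics/p3.png",np.clip(im*1.7,0,255).astype(np.uint8))
E
```

```text
pos [ 0.4334 -0.2257  0.3015] tip in face [-0.0269  0.0107  0.1141] axis in face [ 0.    -0.001  1.   ] y [-0.002  1.     0.001] F face [-2.36  0.44 -3.63] tq [-0.11  0.81 -0.05]
dq to tip 30mm above: [ 0.0709 -0.0028 -0.0535]
turn (world) to square: [-0.0004 -0.0002 -0.0003] q [-1.11 -0.39  2.1   0.6   1.26 -2.94]
```

View pics/p3.png

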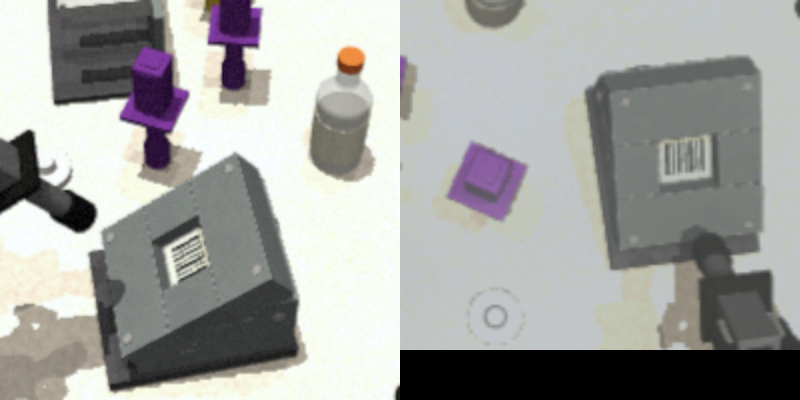

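The left view shows the reader tilted, nose end at about (80,213) (full image 260,256). The well and tag are at (185,255), and all bystanders are untouched. I'll move to 30 mm above the well.

>>> carry_out([
  [[0.02, -0.001, -0.01, 0, 0, 0, 0], [0.045, -0.002, -0.025, 0, 0, 0, 0], [0.0709, -0.0028, -0.0535, 0, 0, 0, 0], [0.0709, -0.0028, -0.0535, 0, 0, 0, 0], [0.0709, -0.0028, -0.0535, 0, 0, 0, 0]],
])

```text
time_s: 6.55
eef_pos: [0.5039, -0.2269, 0.2443]
eef_rot: [0.298, -0.053, 0.953, 0.02]
wrist_force: [-1.0, 0.6, -4.7]
opening: 0.416
grasp_force: 63.4
```

Run:
```python
from h import *
from bench import *
report()
o=get_obs()
from scipy.spatial.transform import Rotation as R
tz=R.from_quat(o["eef_rot"],scalar_first=True).as_matrix()[:,2]
ims=[]
for k in("side","top"):
    c=camera(k);np.savez(k+"4.npz",**c)
    K,T=c["camera_matrix"],c["cam_to_world"]; im=c["pixels"][:,:,::-1].copy()
    for p in (o["eef_pos"]+.132*tz, o["eef_pos"]+.032*tz, C):
        q=T[:3,:3].T@(p-T[:3,3]); u=K[0,0]*q[0]/-q[2]+K[0,2]; v=K[1,1]*-q[1]/-q[2]+K[1,2]
        print(k,u.round(1),v.round(1)); cv2.circle(im,(round(u),round(v)),1,(0,0,255),-1)
    a=im[200:340,250:410] if k=="side" else im[160:300,340:500]
    ims.append(cv2.resize(a,(400,350),interpolation=0))
cv2.imwrite("pics/p4.png",np.clip(np.hstack(ims)*1.7,0,255).astype(np.uint8))
```

```text
pos [ 0.5039 -0.2269  0.2443] tip in face [-0.0026  0.0026  0.0272] axis in face [ 0.002 -0.007  1.   ] y [0.001 1.    0.007] F face [-3.48  0.69 -3.3 ] tq [-0.09  0.79 -0.01]
dq to tip 30mm above: [ 0.0005 -0.0017  0.0036]
turn (world) to square: [-0.0051 -0.0031 -0.0038] q [-0.95 -0.17  2.05  0.62  1.03 -2.9 ]
side 300.7 271.0
side 268.9 252.8
side 309.9 276.1
top 416.7 221.3
top 427.0 241.0
top 415.3 215.3
```

View pics/p4.png

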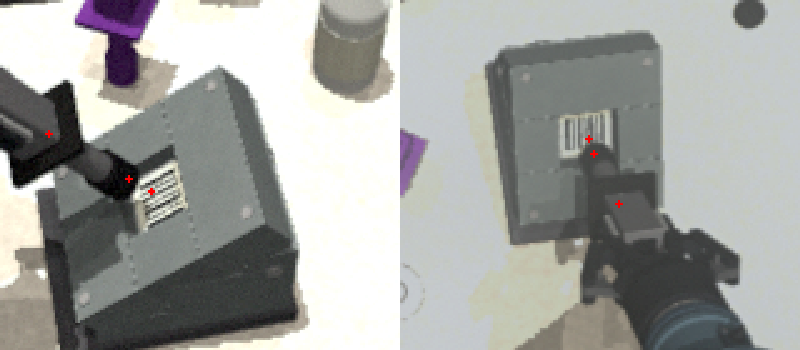

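Predicted tip marks sit on the visible nose end in both views: left (128,178), right (594,154). The target point is on the tag at left (151,191). I'll advance to the face plane and settle.

>>> carry_out([
  [[0.006, 0.0005, -0.008, 0, 0, 0, 0], [0.012, 0.001, -0.016, 0, 0, 0, 0], [0.0171, 0.0012, -0.0246, 0, 0, 0, 0], [0.0171, 0.0012, -0.0246, 0, 0, 0, 0], [0.0171, 0.0012, -0.0246, 0, 0, 0, 0]],
])

```text
time_s: 7.07
eef_pos: [0.5206, -0.2276, 0.222]
eef_rot: [0.3, -0.052, 0.952, 0.017]
wrist_force: [0.1, -0.4, -4.6]
opening: 0.414
grasp_force: 63.3
```

>>> carry_out([
  [[0, 0, 0, 0, 0, 0, 0], [0, 0, 0, 0, 0, 0, 0], [0, 0, 0, 0, 0, 0, 0], [0, 0, 0, 0, 0, 0, 0], [0, 0, 0, 0, 0, 0, 0]],
])

```text
time_s: 7.48
eef_pos: [0.5208, -0.2282, 0.223]
eef_rot: [0.3, -0.052, 0.952, 0.016]
wrist_force: [0.5, -0.4, -3.4]
opening: 0.415
grasp_force: 63.3
```

```bash
python3 -c "
from h import *
report()"
```

```text
pos [ 0.5208 -0.2282  0.223 ] tip in face [-0.0006 -0.0016  0.0002] axis in face [-0.001  0.001  1.   ] y [ 0.001  1.    -0.001] F face [-1.57 -0.42 -3.06] tq [-0.08  0.8   0.02]
dq to tip 30mm above: [-0.0165 -0.0003  0.0249]
turn (world) to square: [0.0004 0.0015 0.0004] q [-0.92 -0.11  2.04  0.64  0.96 -2.91]
```

>>> carry_out([
  [[0.002, 0.001, -0.003, 0, 0, 0, 0], [0.004, 0.0015, -0.0055, 0, 0, 0, 0], [0.0063, 0.0017, -0.008, 0, 0, 0, 0], [0.0063, 0.0017, -0.008, 0, 0, 0, 0], [0.0063, 0.0017, -0.008, 0, 0, 0, 0]],
])

```text
time_s: 7.9
eef_pos: [0.5272, -0.2261, 0.2143]
eef_rot: [0.3, -0.052, 0.952, 0.017]
wrist_force: [-1.1, -0.4, -4.5]
opening: 0.411
grasp_force: 63.5
```

>>> carry_out([
  [[0.0006, 0, -0.0008, 0, 0, 0, 0], [0.0011, 0.0001, -0.0016, 0, 0, 0, 0], [0.0017, 0.0002, -0.0025, 0, 0, 0, 0], [0.0017, 0.0002, -0.0025, 0, 0, 0, 0], [0.0017, 0.0002, -0.0025, 0, 0, 0, 0]],
])

```text
time_s: 8.32
eef_pos: [0.5288, -0.2261, 0.2122]
eef_rot: [0.3, -0.052, 0.952, 0.017]
wrist_force: [-0.0, -0.0, -4.3]
opening: 0.412
grasp_force: 63.5
```

>>> carry_out([
  [[0.0006, 0, -0.0008, 0, 0, 0, 0], [0.0011, 0.0001, -0.0016, 0, 0, 0, 0], [0.0017, 0.0002, -0.0025, 0, 0, 0, 0], [0.0017, 0.0002, -0.0025, 0, 0, 0, 0], [0.0017, 0.0002, -0.0025, 0, 0, 0, 0]],
])

```text
time_s: 8.73
eef_pos: [0.5305, -0.2259, 0.2096]
eef_rot: [0.3, -0.052, 0.952, 0.017]
wrist_force: [0.4, 0.2, -4.5]
opening: 0.414
grasp_force: 63.5
```

```bash
python3 -c "
from h import *
report()"
```

```text
pos [ 0.5305 -0.2259  0.2096] tip in face [-0.0002 -0.0003 -0.0165] axis in face [-0.001 -0.     1.   ] y [0.001 1.    0.   ] F face [-2.2   0.15 -3.94] tq [-0.09  0.81 -0.01]
dq to tip 30mm above: [-0.0262 -0.0026  0.0383]
turn (world) to square: [-0.0001  0.001  -0.    ] q [-0.89 -0.07  2.04  0.65  0.92 -2.91]
```

Tip 16.5 mm deep with no contact yet, so I'll continue in 2.5 mm steps.

>>> carry_out([
  [[0.0006, 0, -0.0008, 0, 0, 0, 0], [0.0011, 0.0001, -0.0016, 0, 0, 0, 0], [0.0014, 0.0002, -0.002, 0, 0, 0, 0], [0.0014, 0.0002, -0.002, 0, 0, 0, 0], [0.0014, 0.0002, -0.002, 0, 0, 0, 0]],
])

```text
time_s: 9.15
eef_pos: [0.5319, -0.2259, 0.2079]
eef_rot: [0.3, -0.052, 0.952, 0.017]
wrist_force: [-2.6, -0.4, -2.1]
opening: 0.414
grasp_force: 63.7
```

>>> carry_out([
  [[0.0006, 0, -0.0008, 0, 0, 0, 0], [0.0011, 0.0001, -0.0016, 0, 0, 0, 0], [0.0014, 0.0002, -0.002, 0, 0, 0, 0], [0.0014, 0.0002, -0.002, 0, 0, 0, 0], [0.0014, 0.0002, -0.002, 0, 0, 0, 0]],
])

```text
time_s: 9.57
eef_pos: [0.5334, -0.2257, 0.2058]
eef_rot: [0.3, -0.052, 0.952, 0.017]
wrist_force: [-3.9, 0.1, 0.5]
opening: 0.414
grasp_force: 63.9
```

```bash
python3 -c "
from h import *
report()"
```

```text
pos [ 0.5334 -0.2257  0.2058] tip in face [-0.     -0.0004 -0.0212] axis in face [-0.001  0.     1.   ] y [ 0.001  1.    -0.   ] F face [-2.93  0.51  2.61] tq [-0.06  1.05  0.05]
dq to tip 30mm above: [-0.029  -0.0028  0.0421]
turn (world) to square: [0.0002 0.0013 0.0002] q [-0.89 -0.06  2.04  0.66  0.91 -2.91]
```

The force rise is about 6 N along the normal, so the nose is in about 5 mm, roughly half travel. Hold still.

>>> carry_out([
  [[0, 0, 0, 0, 0, 0, 0], [0, 0, 0, 0, 0, 0, 0], [0, 0, 0, 0, 0, 0, 0], [0, 0, 0, 0, 0, 0, 0], [0, 0, 0, 0, 0, 0, 0]],
])

```text
time_s: 9.98
eef_pos: [0.5333, -0.2256, 0.2058]
eef_rot: [0.3, -0.052, 0.952, 0.017]
wrist_force: [-4.3, 0.2, -1.2]
opening: 0.412
grasp_force: 63.9
```

>>> carry_out([
  [[0, 0, 0, 0, 0, 0, 0], [0, 0, 0, 0, 0, 0, 0], [0, 0, 0, 0, 0, 0, 0], [0, 0, 0, 0, 0, 0, 0], [0, 0, 0, 0, 0, 0, 0]],
])

```text
time_s: 10.4
eef_pos: [0.5333, -0.2256, 0.2058]
eef_rot: [0.3, -0.052, 0.952, 0.017]
wrist_force: [-4.0, -0.4, 0.1]
opening: 0.41
grasp_force: 64.0
```

```bash
python3 -c "
from h import *
report()"
```

```text
pos [ 0.5333 -0.2256  0.2058] tip in face [-0.     -0.0004 -0.0212] axis in face [-0.001  0.     1.   ] y [ 0.001  1.    -0.   ] F face [-3.22  0.01  2.4 ] tq [-0.08  0.96  0.01]
dq to tip 30mm above: [-0.029  -0.0029  0.0421]
turn (world) to square: [0.0001 0.0013 0.0002] q [-0.89 -0.06  2.04  0.66  0.91 -2.91]
```

>>> carry_out([
  [[0, 0, 0, 0, 0, 0, 0], [0, 0, 0, 0, 0, 0, 0], [0, 0, 0, 0, 0, 0, 0], [0, 0, 0, 0, 0, 0, 0], [0, 0, 0, 0, 0, 0, 0]],
])

```text
time_s: 10.82
eef_pos: [0.5333, -0.2256, 0.2058]
eef_rot: [0.3, -0.052, 0.952, 0.017]
wrist_force: [-3.4, -0.9, -1.1]
opening: 0.411
grasp_force: 64.1
```

>>> carry_out([
  [[0, 0, 0, 0, 0, 0, 0], [0, 0, 0, 0, 0, 0, 0], [0, 0, 0, 0, 0, 0, 0], [0, 0, 0, 0, 0, 0, 0], [0, 0, 0, 0, 0, 0, 0]],
])

```text
time_s: 11.23
eef_pos: [0.5333, -0.2256, 0.2058]
eef_rot: [0.3, -0.052, 0.952, 0.017]
wrist_force: [-4.1, -0.2, -0.4]
opening: 0.415
grasp_force: 64.1
```

>>> carry_out([
  [[0, 0, 0, 0, 0, 0, 0], [0, 0, 0, 0, 0, 0, 0], [0, 0, 0, 0, 0, 0, 0], [0, 0, 0, 0, 0, 0, 0], [0, 0, 0, 0, 0, 0, 0]],
])

```text
time_s: 11.65
eef_pos: [0.5333, -0.2256, 0.2058]
eef_rot: [0.3, -0.052, 0.952, 0.017]
wrist_force: [-3.7, 0.1, -1.1]
opening: 0.413
grasp_force: 64.1
```

The hold reads about 5.3 N. I'll add 1 mm and hold again for margin, then retract along the normal.

>>> carry_out([
  [[0.0003, 0, -0.0004, 0, 0, 0, 0], [0.0006, 0.0001, -0.0008, 0, 0, 0, 0], [0.0006, 0.0001, -0.0008, 0, 0, 0, 0], [0.0006, 0.0001, -0.0008, 0, 0, 0, 0], [0.0006, 0.0001, -0.0008, 0, 0, 0, 0]],
])

```text
time_s: 12.07
eef_pos: [0.5339, -0.2255, 0.205]
eef_rot: [0.3, -0.052, 0.952, 0.017]
wrist_force: [-4.5, -1.7, -1.3]
opening: 0.414
grasp_force: 64.2
```

>>> carry_out([
  [[0, 0, 0, 0, 0, 0, 0], [0, 0, 0, 0, 0, 0, 0], [0, 0, 0, 0, 0, 0, 0], [0, 0, 0, 0, 0, 0, 0], [0, 0, 0, 0, 0, 0, 0]],
])

```text
time_s: 12.48
eef_pos: [0.5339, -0.2255, 0.205]
eef_rot: [0.3, -0.052, 0.952, 0.017]
wrist_force: [-4.3, -0.9, 0.8]
opening: 0.409
grasp_force: 64.2
```

>>> carry_out([
  [[0, 0, 0, 0, 0, 0, 0], [0, 0, 0, 0, 0, 0, 0], [0, 0, 0, 0, 0, 0, 0], [0, 0, 0, 0, 0, 0, 0], [0, 0, 0, 0, 0, 0, 0]],
])

```text
time_s: 12.9
eef_pos: [0.5339, -0.2255, 0.205]
eef_rot: [0.3, -0.052, 0.952, 0.017]
wrist_force: [-4.8, -0.7, 0.6]
opening: 0.412
grasp_force: 64.2
```

>>> carry_out([
  [[0, 0, 0, 0, 0, 0, 0], [0, 0, 0, 0, 0, 0, 0], [0, 0, 0, 0, 0, 0, 0], [0, 0, 0, 0, 0, 0, 0], [0, 0, 0, 0, 0, 0, 0]],
])

```text
time_s: 13.32
eef_pos: [0.5339, -0.2255, 0.205]
eef_rot: [0.3, -0.052, 0.952, 0.017]
wrist_force: [-3.3, -1.1, -0.0]
opening: 0.414
grasp_force: 64.2
```

>>> carry_out([
  [[0, 0, 0, 0, 0, 0, 0], [0, 0, 0, 0, 0, 0, 0], [0, 0, 0, 0, 0, 0, 0], [0, 0, 0, 0, 0, 0, 0], [0, 0, 0, 0, 0, 0, 0]],
])

```text
time_s: 13.73
eef_pos: [0.5339, -0.2255, 0.205]
eef_rot: [0.3, -0.052, 0.952, 0.017]
wrist_force: [-4.9, -1.1, 0.3]
opening: 0.414
grasp_force: 64.2
```

>>> carry_out([
  [[-0.004, -0.0004, 0.006, 0, 0, 0, 0], [-0.009, -0.001, 0.013, 0, 0, 0, 0], [-0.015, -0.0017, 0.0216, 0, 0, 0, 0], [-0.022, -0.0024, 0.0317, 0, 0, 0, 0], [-0.03, -0.0033, 0.043, 0, 0, 0, 0]],
])

```text
time_s: 14.15
eef_pos: [0.5031, -0.2281, 0.2483]
eef_rot: [0.3, -0.052, 0.952, 0.017]
wrist_force: [0.8, 0.3, -4.6]
opening: 0.412
grasp_force: 63.4
```

>>> carry_out([
  [[-0.02, 0, 0.02, 0, 0, 0, 0], [-0.04, 0, 0.035, 0, 0, 0, 0], [-0.06, 0, 0.045, 0, 0, 0, 0], [-0.075, 0, 0.045, 0, 0, 0, 0], [-0.075, 0, 0.045, 0, 0, 0, 0]],
])

```text
time_s: 14.57
eef_pos: [0.427, -0.229, 0.294]
eef_rot: [0.3, -0.052, 0.952, 0.015]
wrist_force: [-0.6, 0.8, -4.2]
opening: 0.412
grasp_force: 63.4
```

>>> carry_out([
  [[0, 0, 0.0, -0.013, 0.121, 0, 0], [0, 0, 0.01, -0.0265, 0.242, 0, 0], [0, 0.0, 0.01, -0.04, 0.364, 0, 0], [0.0, 0.01, 0.01, -0.0535, 0.485, 0, 0], [0.0, 0.02, 0.01, -0.067, 0.607, 0, 0]],
])

```text
time_s: 14.98
eef_pos: [0.4295, -0.2089, 0.3048]
eef_rot: [-0.001, -0.054, 0.999, -0.002]
wrist_force: [-0.5, 1.3, -5.9]
opening: 0.414
grasp_force: 63.3
```

```bash
python3 -c "
from h import *
report()"
```

```text
pos [ 0.4295 -0.2089  0.3048] tip in face [-0.1025  0.0273  0.1419] axis in face [0.575 0.003 0.818] y [ 0.001  1.    -0.004] F face [-3.64  1.3  -4.67] tq [ 0.13  0.05 -0.02]
dq to tip 30mm above: [ 0.0748 -0.0196 -0.0568]
turn (world) to square: [ 0.0659 -0.5711  0.0019] q [-0.7  -0.1   1.75 -0.    1.49 -2.38]
```

The press is done, and the reader is upright and clear. Now I'll return to the front of the fork.

>>> carry_out([
  [[-0.006, 0.03, 0, 0, 0, 0, 0], [-0.012, 0.065, 0, 0, 0, 0, 0], [-0.02, 0.1, 0, 0, 0, 0, 0], [-0.027, 0.135, 0, 0, 0, 0, 0], [-0.027, 0.17, 0, 0, 0, 0, 0]],
])

```text
time_s: 15.4
eef_pos: [0.4008, -0.0366, 0.3029]
eef_rot: [-0.0, -0.054, 0.999, 0.001]
wrist_force: [0.5, -0.1, -4.5]
opening: 0.412
grasp_force: 63.4
```

>>> carry_out([
  [[0, 0.035, 0, 0, 0, 0, 0], [0, 0.07, 0, 0, 0, 0, 0], [0, 0.105, 0, 0, 0, -0.02, 0], [0, 0.14, 0, 0, 0, -0.04, 0], [0, 0.17, 0, 0, 0, -0.058, 0]],
])

```text
time_s: 15.82
eef_pos: [0.4012, 0.134, 0.3034]
eef_rot: [0.0, -0.025, 1.0, 0.001]
wrist_force: [0.9, 0.2, -4.7]
opening: 0.418
grasp_force: 63.3
```

>>> carry_out([
  [[0, 0.015, -0.01, 0, 0, 0, 0], [0, 0.021, -0.03, 0, 0, 0, 0], [0, 0.021, -0.06, 0, 0, 0, 0], [0, 0.021, -0.08, 0, 0, 0, 0], [0, 0.021, -0.08, 0, 0, 0, 0]],
])

```text
time_s: 16.23
eef_pos: [0.3985, 0.1527, 0.2187]
eef_rot: [-0.004, -0.026, 1.0, 0.0]
wrist_force: [0.1, -0.0, -5.2]
opening: 0.413
grasp_force: 63.2
```

>>> carry_out([
  [[0, 0, 0, 0, 0, 0, 0], [0, 0, 0, 0, 0, 0, 0], [0, 0, 0, 0, 0, 0, 0], [0, 0, 0, 0, 0, 0, 0], [0, 0, 0, 0, 0, 0, 0]],
])

```text
time_s: 16.65
eef_pos: [0.4027, 0.1522, 0.2242]
eef_rot: [0.001, -0.025, 1.0, 0.0]
wrist_force: [-0.7, -0.0, -3.9]
opening: 0.412
grasp_force: 63.2
```

Run:
```python
from h import *
from bench import *
o=get_obs();print(o["eef_pos"],o["eef_rot"].round(4),o["wrist_force"].round(1))
c=camera("side");np.savez("side5.npz",**c);t=camera("top");np.savez("top5.npz",**t)
a=cv2.resize(c["pixels"][70:220,190:340,::-1],(400,400)); b=cv2.resize(t["pixels"][190:310,170:310,::-1],(400,343))
b=cv2.copyMakeBorder(b,0,57,0,0,0)
cv2.imwrite("pics/p5.png",np.clip(np.hstack([a,b])*1.7,0,255).astype(np.uint8))
```

```text
[0.40270168 0.15221721 0.22416904] [ 1.100e-03 -2.540e-02  9.997e-01  1.000e-04] [-0.7 -0.  -3.9]
```

View pics/p5.png

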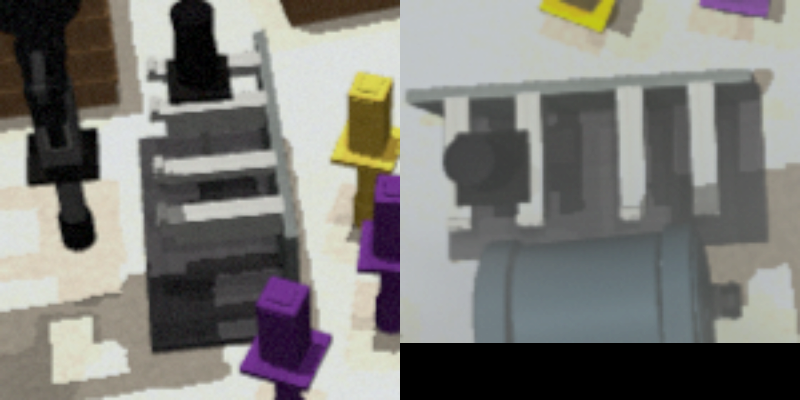

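Run:
```python
from h import *
from bench import *
o=get_obs();c=load("side5");K,T=c["camera_matrix"],c["cam_to_world"]
for d in(.028,.100,.132):
    q=T[:3,:3].T@(o["eef_pos"]-[0,0,d]-T[:3,3]); print(d,"crop px",((K[0,0]*q[0]/-q[2]+K[0,2]-190)*2.667).round(),((K[1,1]*q[1]/q[2]+K[1,2]-70)*2.667).round())
P=pts(c); g=cv2.cvtColor(c["pixels"],cv2.COLOR_RGB2GRAY)
V,U=np.mgrid[:400,:640]
m=(U>205)&(U<232)&(abs(P[...,0]-.40)<.03)&(abs(P[...,1]-.152)<.03)
for lo,hi in((.092,.128),(.13,.155),(.16,.19)):
    for a in(.10,):
        p=P[m&(P[...,2]>lo)&(P[...,2]<hi)&(g<110)]; print(lo,len(p),p[:,0].min().round(4),p[:,0].max().round(4),np.median(p,0).round(4))
```

```text
0.028 crop px 64.0 154.0
0.1 crop px 77.0 213.0
0.132 crop px 82.0 237.0
0.092 158 0.3847 0.4166 [0.4024 0.1382 0.1152]
0.13 77 0.3903 0.4128 [0.4029 0.1402 0.1438]
0.16 42 0.3899 0.4118 [0.4028 0.1389 0.1659]
```

The prediction and the image agree (the nose at crop (80,237), upright within about 1 degree), so there was no slip. I'll insert into the fork at lip clearance.

>>> carry_out([
  [[0, 0.0006, -0.015, 0, 0, 0, 0], [0, 0.0012, -0.03, 0, 0, 0, 0], [0, 0.0012, -0.03, 0, 0, 0, 0], [0.02, 0.0022, -0.03, 0, 0, 0, 0], [0.045, 0.0035, -0.03, 0, 0, 0, 0]],
])

```text
time_s: 17.17
eef_pos: [0.4463, 0.1559, 0.1932]
eef_rot: [-0.001, -0.026, 1.0, 0.0]
wrist_force: [1.0, -0.0, -4.1]
opening: 0.415
grasp_force: 63.4
```

>>> carry_out([
  [[0.025, 0.0013, 0, 0, 0, 0, 0], [0.05, 0.0025, 0, 0, 0, 0, 0], [0.07, 0.0035, 0, 0, 0, 0, 0], [0.081, 0.0041, 0, 0, 0, 0, 0], [0.081, 0.0041, 0, 0, 0, 0, 0]],
])

```text
time_s: 17.58
eef_pos: [0.5305, 0.1596, 0.1938]
eef_rot: [0.001, -0.025, 1.0, 0.0]
wrist_force: [-0.3, 0.0, -4.9]
opening: 0.414
grasp_force: 63.4
```

>>> carry_out([
  [[0, 0, 0, 0, 0, 0, 0], [0, 0, 0, 0, 0, 0, 0], [0, 0, 0, 0, 0, 0, 0], [0, 0, 0, 0, 0, 0, 0], [0, 0, 0, 0, 0, 0, 0]],
])

```text
time_s: 18.0
eef_pos: [0.5275, 0.1599, 0.1932]
eef_rot: [0.0, -0.026, 1.0, 0.0]
wrist_force: [-0.1, -0.8, -4.3]
opening: 0.411
grasp_force: 63.4
```

>>> carry_out([
  [[0.0008, 0, -0.006, 0, 0, 0, 0], [0.0008, 0, -0.011, 0, 0, 0, 0], [0.0008, 0, -0.015, 0, 0, 0, 0], [0.0008, 0, -0.018, 0, 0, 0, 0], [0.0008, 0, -0.019, 0, 0, 0, 0]],
])

```text
time_s: 18.42
eef_pos: [0.5281, 0.1598, 0.1728]
eef_rot: [-0.001, -0.026, 1.0, -0.0]
wrist_force: [-0.0, -0.1, -4.8]
opening: 0.412
grasp_force: 63.4
```

>>> carry_out([
  [[0, 0, -0.0006, 0, 0, 0, 0], [0, 0, -0.0012, 0, 0, 0, 0], [0, 0, -0.0018, 0, 0, 0, 0], [0, 0, -0.0018, 0, 0, 0, 0], [0, 0, -0.0018, 0, 0, 0, 0]],
])

```text
time_s: 18.83
eef_pos: [0.5289, 0.1598, 0.1725]
eef_rot: [0.0, -0.026, 1.0, 0.0]
wrist_force: [-1.0, -0.3, -2.2]
opening: 0.412
grasp_force: 63.6
```

>>> carry_out([
  [[0, 0, -0.0004, 0, 0, 0, 0], [0, 0, -0.0004, 0, 0, 0, 0], [0, 0, -0.0004, 0, 0, 0, 0.5], [0, 0, -0.0004, 0, 0, 0, 0.6], [0, 0, -0.0004, 0, 0, 0, 0.8]],
])

```text
time_s: 19.25
eef_pos: [0.5292, 0.1599, 0.1722]
eef_rot: [0.001, -0.026, 1.0, 0.0]
wrist_force: [0.1, 0.5, 0.8]
opening: 0.725
grasp_force: 0.0
```

>>> carry_out([
  [[0, 0, 0, 0, 0, 0, 1], [0, 0, 0, 0, 0, 0, 1], [0, 0, 0, 0, 0, 0, 1], [0, 0, 0, 0, 0, 0, 1], [0, 0, 0, 0, 0, 0, 1]],
])

```text
time_s: 19.67
eef_pos: [0.5287, 0.1598, 0.1717]
eef_rot: [0.0, -0.026, 1.0, 0.0]
wrist_force: [-0.6, 0.5, -0.5]
opening: 1.002
grasp_force: 0.0
```

>>> carry_out([
  [[0, 0, 0.02, 0, 0, 0, 1], [0, 0, 0.045, 0, 0, 0, 1], [0, 0, 0.08, 0, 0, 0, 1], [0, 0, 0.115, 0, 0, 0, 1], [0, 0, 0.15, 0, 0, 0, 1]],
])

```text
time_s: 20.08
eef_pos: [0.5283, 0.1598, 0.3231]
eef_rot: [-0.0, -0.026, 1.0, -0.0]
wrist_force: [-0.1, -0.3, 0.3]
opening: 0.994
grasp_force: 0.0
```

>>> carry_out([
  [[-0.03, 0, 0, 0, 0, 0, 1], [-0.07, 0, 0, 0, 0, 0, 1], [-0.11, 0, 0, 0, 0, 0, 1], [-0.14, 0, 0, 0, 0, 0, 1], [-0.14, 0, 0, 0, 0, 0, 1]],
])

```text
time_s: 20.5
eef_pos: [0.3844, 0.1603, 0.3218]
eef_rot: [-0.0, -0.026, 1.0, 0.0]
wrist_force: [0.9, -1.2, 0.1]
opening: 1.0
grasp_force: 0.0
```

>>> carry_out([
  [[0, -0.03, 0, 0, 0, 0, 1], [0, -0.07, 0, 0, 0, 0, 1], [0, -0.1, 0, 0, 0, 0, 1], [0, -0.1, 0, 0, 0, 0, 1], [0, -0.1, 0, 0, 0, 0, 1]],
])

```text
time_s: 20.92
eef_pos: [0.3891, 0.0585, 0.3219]
eef_rot: [0.0, -0.024, 1.0, 0.0]
wrist_force: [0.3, 0.5, 0.2]
opening: 1.001
grasp_force: 0.0
```

Run:
```python
from h import *
from bench import *
c=camera("side");t=camera("top")
for n_,cc,b in(("top",t,(244,285,222,265)),("side",c,(250,290,100,150))):
    for P in(pts(cc),pts(load(n_+"0"))):
        Z=P[...,2]; V,U=np.mgrid[:400,:640]; m=(U>b[0])&(U<b[1])&(V>b[2])&(V<b[3])&(Z>.2)&(Z<.24); p=P[m]
        print(n_,len(p),p.mean(0).round(4),cv2.minAreaRect((p[:,:2]*1000).astype(np.float32)))
a=cv2.resize(c["pixels"][70:220,190:340,::-1],(400,400)); b=cv2.resize(t["pixels"][190:310,170:310,::-1],(400,343))
b=cv2.copyMakeBorder(b,0,57,0,0,0)
cv2.imwrite("pics/p6.png",np.clip(np.hstack([a,b])*1.7,0,255).astype(np.uint8))
```

```text
top 266 [0.5267 0.1574 0.2195] ((527.3923950195312, 158.73280334472656), (36.41852951049805, 37.07998275756836), 4.151115417480469)
top 264 [0.5267 0.1597 0.2197] ((527.5996704101562, 161.31283569335938), (35.969703674316406, 37.83219909667969), 3.0563302040100098)
side 246 [0.5275 0.1498 0.2154] ((527.412841796875, 155.4585418701172), (35.76358413696289, 39.02064895629883), 2.5729074478149414)
side 248 [0.5279 0.1522 0.2153] ((527.5126342773438, 156.57247924804688), (35.743839263916016, 42.371212005615234), 3.5569825172424316)
```

View pics/p6.png

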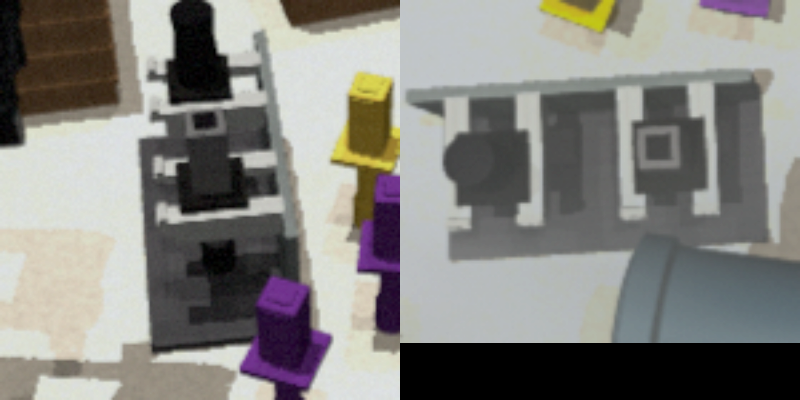

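The reader hangs in its own fork at left (210,170) and right (660,150), about 2 mm from where it started. It is upright and released, and the driver is undisturbed. The arm is clear, so I'm handing in.

```bash
python3 -c "
from bench import *
print(hand_in())"
```

```text
the job is handed in; nothing more can be done
None
```

The job is handed in: I pressed the reader squarely on the middle of the tag (about 5 mm in by the force reading, held over 2 s) and hung it back upright and released in its own fork, about 2 mm from where it started; no verdict came back.

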